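# Fan the snack cartons in the shop's display tray

## Task

Finish the display in the shallow metal tray: the red snack carton already lies at its blue end stop. Lay the yellow carton on it so that it covers about a third of the red one's length, with its other end down on the tray floor, then lap the green carton over the yellow one in the same way, so that the three make one straight overlapping row down the middle of the tray. Set the cartons down, do not drop them, and leave the red one where it is.

Things in the scene. Friction and masses are not known exactly. Their poses are not given: they have to be found in the camera images.
- tray: Shallow aluminium display tray, fixed to the counter. Origin: centre of its underside. Inside 150 mm (x) by 280 mm (y); the floor's top is 4 mm above the origin. Lips 4 mm thick and 10 mm high (from the underside) on both long sides and on the -y end; the end stop at +y is blue, 22 mm high, its inner face at y = +140 mm. The row runs along the tray's y axis, from the stop towards -y; z is up.
- red_center (a point): Centre (half-way up) of the red carton, a stiff flat box 60 mm (x) by 100 mm (y) by 14 mm (z), about 90 g, with a cream disc and two cream stripes on top. It starts flat on the tray floor on the middle line, its length along the tray and one end within a few mm of the blue stop. It is loose.
- yellow_center (a point): Centre (half-way up) of the yellow carton, same size and build: 60 mm (x) by 100 mm (y) by 14 mm (z). It starts flat on the counter among blue and purple cartons of the same size. Either end may point to the stop.
- green_center (a point): Centre (half-way up) of the green carton, same size and build: 60 mm (x) by 100 mm (y) by 14 mm (z). It starts flat on the counter as well. Either end may point to the stop. A carton lapped by a third over another lies at about 12 degrees, stop end up, its lower end on the tray floor and its centre about 17 mm above that floor, 66 mm further along the row than the one below.
Things that resemble listed ones, but are neither listed nor needed, are in the scene too. What is meant by the part that bears yellow_center is not brown, and is the smaller of those in its own colour.

How it is judged:
By the outcome, as a careful person would: the job done as asked, in the order asked, and still so for the second after the job is handed in, with the robot touching nothing.
It also fails if it takes over 58 s, if anything falls off the work surface, if the arm or the gripper's body presses on something with over 40 N, if the wrist force passes 120 N, or if a joint passes its speed limit or range.

## Robot

A 7-joint arm with a two-finger parallel gripper is mounted at the origin on the work surface. World frame = base frame: x ahead of the robot, y to its left, z up, the work surface at z = 0. Lengths are in m, angles in rad, forces in N, time in s.
With the tool pointing down it reaches from about 0.425 to 0.875 m from the base axis. Payload 4.7 kg.
Tool frame: the origin (TCP) lies on the mounting face of the last link; the fingertips stand 182 mm ahead of it and the grasp point (between the pads) lies 164 mm ahead of it (ctrl.finger_overhang is the distance from the TCP to the fingertips, in m); z points along the fingers, y is the line along which they close (so a half turn about z gives the same grasp; the last joint's range is limited). The gripper opens to 87 mm and grips with 3 to 60 N. Pads are 19 mm wide; open, the fingers measure 117 mm over their backs; the gripper's body (75 mm by 190 mm) begins 51 mm behind the grasp point.
Start: joints at [1.302, 0.321, -0.07, 1.45, 0.023, 1.371, -0.057], TCP at [0.181, -0.624, 0.405] pointing down, gripper open.
Joint ranges: [-2.86, 2.86], [-0.3, 2.09], [-1.38, 1.24], [0.06, 2.45], [-1.56, 4.7], [0.09, 2.05], [-2.69, 2.69]. Speed limits (rad/s): [2.57, 2.57, 3.14, 3.14, 3.14, 3.14, 3.14].

## Interface

Orientations are given as a rotation vector (axis times angle).
In Python, from bench import ctrl gives the robot as it stands.
- The arm moves only by the shell command python3 -m jog 'ROWS' [FORCE]. ROWS is a JSON object of lists of equal length, an entry for each row: "translation": the shift along the tool's x, y, z as a fraction of full scale, a list of three; "yaw": the turn about the tool's z as a fraction of full scale; "jaw": the closure, from 0 (fully open) to 1 (shut). In form: {"translation": [[dx, dy, dz], ...], "yaw": [yaw, ...], "jaw": [jaw, ...]}. A call has 1 to 8 rows; each row is the pose to reach, as a shift and turn from the pose commanded when the call began, along the tool's axes at that moment, turning the shorter way round; what a row does not reach only later rows make up. Full scale, the value 1, is 0.2 m for a shift and 180 degrees for a turn. A row lasts 1/8 s, in which the tool goes at most 62.5 mm and 10.7 degrees, less where a joint would pass 70% of its speed; a pose out of reach is approached as far as the arm can. A call with a number of a shift or a turn outside -1 to 1 is refused whole. A call with a gripper value outside its range is refused whole. The fingers move at their own pace and stop on an object; FORCE is the grip in N (left out, the last holds). Time passes only in rows, so rows that repeat a pose let the fingers close. It gives the time, the measured TCP pose, the force, the opening and the grip force at its end, in the units of the state.
- ctrl.get_state(): the state, without advancing time (a new reading comes with each control period).
- ctrl.get_image(name): name is "side" or "top" or "wrist"; returns a dict with "pixels" (384x512x3 uint8, blue, green, red), "fx", "fy", "cx", "cy" (pixels), "R" (3x3) and "t" (3): a world point X has camera coordinates R X + t; the wrist camera has in their place "mount" (4x4, takes a point from camera to tool coordinates, whose origin is the TCP and whose axes are the flange's). Camera axes: x right, y down, z forward; pixel columns grow to the right and rows downward; lengths in m; the calibration is good to about 2 mm. A picture is of the moment at which its call begins: read the wrist's pose just before it. There is no depth.
- ctrl.close_job(): hands the job in; it is judged then, once.
Trained networks look in a picture, given as the dict that the camera call returned (one of the last four; its "shot" number tells which), for a name from the list of things; names that differ only in an ending like _2 or _b are one class to them, and where a whole thing is asked for, a point or a joint stands for the part that bears it (a point fixed in the world has none). Each returns a list of dicts, best first, with "p" (0 to 1); they miss things now and then, are a little off and sometimes report something else, mostly with a low value. They report only what shows in the picture. A call takes as long as a camera call. They do not tell look-alikes from the thing itself.
- ctrl.silhouettes(label, picture): "region" (384x512 bool, what is visible of it) and "at" ([column, row] in pixels, amid what is visible of it).
The state is a dict: "time": time; "joint_positions": joint angles; "qd": joint speeds; "joint_torque": joint torques, N m; "position": TCP position; "tool_rot": TCP orientation; "ft_force": force on the tool from outside, world axes, zero at the start; "torque": the same for the moment, N m; "grip_width": opening from 0.0 (shut) to 1.0 (fully open); "grip_force": force on a finger pad.
Only numpy, scipy, OpenCV 4.12 (cv2) and the standard library are available. Lean on these libraries where they do the work, as an engineer would, in place of code of your own. Each camera call takes 0.05 s, during which the arm holds its last target. There are 200 camera calls.

## Working session

There is one attempt and no reset: what is moved stays moved. The work goes in short steps, Python scripts to look and compute and a shell command to move; the robot and the scene stay as the last step left them, time stands still between calls to the robot, and variables do not carry over. Pictures are saved under pics/ and viewed, at most 10 in all, crops included, and the job is handed in when it is done.

```bash
ls; mkdir -p pics; cat > h.py <<'E'
import numpy as np, cv2
from bench import ctrl
from scipy.spatial.transform import Rotation as Rn
def cam(p, st=None):
    K=np.array([[p['fx'],0,p['cx']],[0,p['fy'],p['cy']],[0,0,1]])
    if 'mount' in p and p.get('mount') is not None:
        T=np.eye(4);T[:3,:3]=Rn.from_rotvec(st['tool_rot']).as_matrix();T[:3,3]=st['position']
        M=np.linalg.inv(T@np.array(p['mount']));return K,M[:3,:3],M[:3,3]
    return K,np.array(p['R']),np.array(p['t'])
def w(p,uv,z,st=None):
    K,R,t=cam(p,st);c=-R.T@t
    uv=np.atleast_2d(uv);d=(R.T@np.linalg.inv(K)@np.c_[uv,np.ones(len(uv))].T).T
    return c+d*((z-c[2])/d[:,2])[:,None]
def px(p,X,st=None):
    K,R,t=cam(p,st);c=(K@(R@np.atleast_2d(X).T+t[:,None])).T
    return c[:,:2]/c[:,2:]
def rect(reg,p,z,st=None):
    "min-area rect in world of a region at height z: centre, sizes, long axis angle deg"
    ys,xs=np.nonzero(reg);P=w(p,np.c_[xs,ys].astype(float),z,st)[:,:2]
    (c,s,a)=cv2.minAreaRect((P*1000).astype(np.float32))
    if s[0]<s[1]: a+=90;s=s[::-1]
    return np.round(c,1),np.round(s,1),round((a+90)%180-90,1),len(xs)
E
python3 - <<'E'
from h import *
s=ctrl.get_state();print({k:np.round(v,3) for k,v in s.items()},ctrl.finger_overhang)
ps={n:ctrl.get_image(n) for n in('top','side')}
for n,p in ps.items():cv2.imwrite(f'pics/{n}0.png',p['pixels'])
p=ps['top']
for l in('tray','red_center','yellow_center','green_center'):
  for d in ctrl.silhouettes(l,p):print(l,round(d['p'],2),d['at'],rect(d['region'],p,.014 if l!='red_center' else .018))
E
```

```text
pics
{'time': np.float64(0.0), 'joint_positions': array([ 1.302,  0.322, -0.07 ,  1.452,  0.023,  1.371, -0.057]), 'qd': array([-0.   , -0.001,  0.001,  0.   ,  0.   ,  0.001,  0.001]), 'joint_torque': array([-0.0000e+00, -4.9129e+01, -4.0400e-01, -3.1253e+01, -6.4000e-02,
        4.4000e-02,  0.0000e+00]), 'position': array([ 0.181, -0.624,  0.404]), 'tool_rot': array([-3.108e+00, -4.420e-01,  1.000e-03]), 'ft_force': array([-0.006,  0.553,  0.068]), 'torque': array([-0.047, -0.001,  0.01 ]), 'grip_force': np.float64(0.0), 'grip_width': np.float64(1.003)} 0.1822
tray 0.68 [183.5, 159.9] (array([538.6, 202. ]), array([295.4, 159. ]), 81.7, 5568)
red_center 0.83 [144.4, 155.4] (array([548.8, 283.5]), array([103.4,  61.9]), 82.3, 887)
yellow_center 0.81 [305.1, 198.0] (array([ 433.9, -139.1]), array([103.2,  60.9]), -72.8, 885)
yellow_center 0.62 [350.5, 254.5] (array([ 281.4, -256.4]), array([130.3,  80.9]), -32.1, 1592)
yellow_center 0.57 [237.7, 228.0] (array([350.1,  37.9]), array([100.5,  61.3]), -34.2, 894)
green_center 0.97 [355.2, 130.6] (array([ 607.1, -284. ]), array([102. ,  63.8]), 82.2, 855)
```

View pics/top0.png

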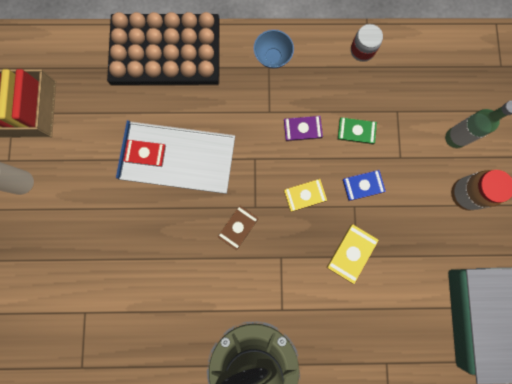

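View pics/side0.png

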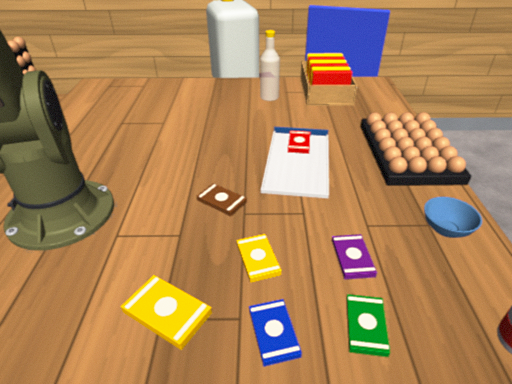

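Candidates for yellow: the small yellow carton (305,198), the large yellow one (353,254) and the brown one (238,228). The description picks the small yellow. I'll check that in a close crop and work out the approach.

```bash
cat >> h.py <<'E'
def go(x,y,z,yang,s=None):
    "rows needed (units of moves) to bring TCP to x,y,z with tool y (mod 180) at world angle yang deg"
    s=s or ctrl.get_state();R=Rn.from_rotvec(s['tool_rot']).as_matrix()
    d=R.T@(np.array([x,y,z])-s['position'])/.2
    a=np.degrees(np.arctan2(R[1,1],R[0,1]));da=(yang-a+90)%180-90
    print('tool y at',round(a,1),'trans',np.round(d,3),'|mm|',round(np.linalg.norm(d)*200),'yaw',round(-da/180,4),'alt',round(-da/180+np.sign(da),4))
E
python3 - <<'E'
from h import *
go(.434,-.139,.40,17.2)
im=cv2.imread('pics/top0.png')[170:290,210:400];cv2.imwrite('pics/c0.png',cv2.resize(im,None,fx=4,fy=4))
s=ctrl.get_state();p=ctrl.get_image('wrist');print(np.round(p['mount'],3),p['fx'])
E
```

```text
tool y at -73.8 trans [ 1.89  -1.977  0.023] |mm| 547 yaw 0.4945 alt -0.5055
[[ 0.001 -0.97  -0.242  0.066]
 [ 1.     0.001 -0.001  0.001]
 [ 0.001 -0.242  0.97   0.019]
 [ 0.     0.     0.     1.   ]] 290.0861178785587
```

View pics/c0.png

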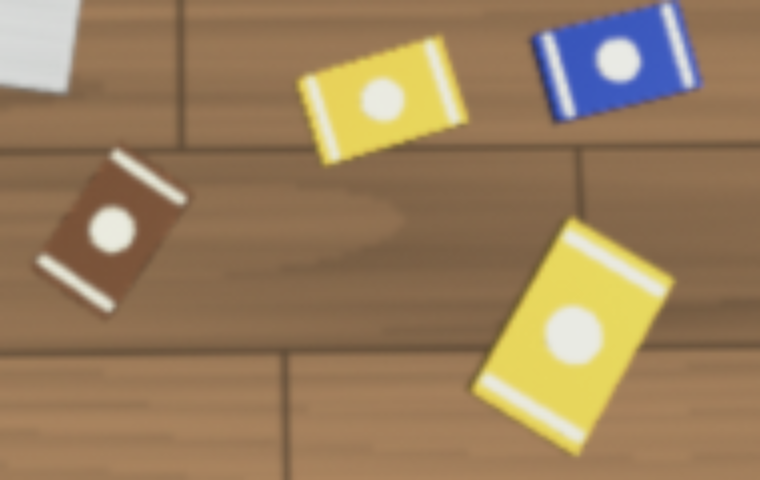

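The crop shows the small yellow carton at crop (383,100), clearly smaller than the yellow one at (573,335), so it is the target.

```bash
python3 -m jog '{"translation":[[0.13,-0.14,0],[0.3,-0.31,0],[0.47,-0.49,0],[0.64,-0.67,0],[0.8,-0.84,0],[0.95,-0.99,0],[0.95,-0.99,0]],"yaw":[-0.04,-0.09,-0.14,-0.19,-0.24,-0.28,-0.28],"jaw":[0,0,0,0,0,0,0]}'
python3 -c "
from h import *
go(.434,-.139,.36,17.2)"
```

```text
time: 1.23
position: [0.3108, -0.378, 0.4053]
tool_rot: [2.619, 1.733, 0.001]
ft_force: [-0.5, -0.7, -0.1]
grip_width: 0.999
grip_force: 0.0
tool y at -23.0 trans [1.341 0.1   0.226] |mm| 273 yaw -0.2234 alt 0.7766
```

```bash
python3 -m jog '{"translation":[[0.15,0.01,0.05],[0.4,0.03,0.1],[0.65,0.05,0.15],[0.9,0.07,0.2],[1,0.1,0.226],[1,0.1,0.226]],"yaw":[-0.04,-0.09,-0.14,-0.19,-0.223,-0.223],"jaw":[0,0,0,0,0,0]}'
python3 - <<'E'
from h import *
s=ctrl.get_state();p=ctrl.get_image('wrist');cv2.imwrite('pics/w1.png',p['pixels'])
for d in ctrl.silhouettes('yellow_center',p):
  r=rect(d['region'],p,.014,s);print(round(d['p'],2),d['at'],r)
  if d['p']>.5 and r[1][0]<115: go(r[0][0]/1000,r[0][1]/1000,.1845,r[2]+90,s)
E
```

```text
time: 1.98
position: [0.4067, -0.205, 0.3594]
tool_rot: [-1.873, -2.522, 0.0]
ft_force: [-0.5, -0.6, 0.2]
grip_width: 1.0
grip_force: 0.0
0.86 [296.1, 127.1] (array([ 434.5, -138.8]), array([98.7, 61.6]), -73.2, 5016)
tool y at 16.8 trans [0.277 0.229 0.874] |mm| 189 yaw -0.0001 alt 0.9999
0.78 [131.8, 181.5] (array([ 282.2, -255.5]), array([132.8,  87. ]), -32.4, 7532)
```

```bash
python3 -m jog '{"translation":[[0.1,0.1,0.2],[0.217,0.229,0.4],[0.217,0.229,0.6],[0.217,0.229,0.77],[0.217,0.229,0.85],[0.217,0.229,0.874],[0.217,0.229,0.874],[0.217,0.229,0.874]],"yaw":[0,0,0,0,0,0,0,0],"jaw":[0,0,0,0,0,0,0,0.5]}' 15
python3 -m jog '{"translation":[[0,0,0],[0,0,0],[0,0,0],[0,0,0],[0,0,-0.1],[0,0,-0.3],[0,0,-0.5],[0,0,-0.5]],"yaw":[0,0,0,0,0,0,0,0],"jaw":[0.6,0.6,0.6,0.6,0.6,0.6,0.6,0.6]}' 15
python3 - <<'E'
from h import *
s=ctrl.get_state();p=ctrl.get_image('side');cv2.imwrite('pics/s1.png',p['pixels'])
p=ctrl.get_image('top')
for l in('tray','red_center'):
  for d in ctrl.silhouettes(l,p):print(l,round(d['p'],2),d['at'],rect(d['region'],p,.014 if l!='red_center' else .018))
go(.50,.10,.33,-8.0)
E
```

```text
time: 3.08
position: [0.4383, -0.1511, 0.1859]
tool_rot: [1.874, 2.519, 0.0]
ft_force: [-0.5, -0.8, -0.0]
grip_width: 0.95
grip_force: 0.0
time: 4.08
position: [0.4389, -0.1509, 0.2875]
tool_rot: [1.871, 2.516, 0.001]
ft_force: [0.4, 0.7, -1.9]
grip_width: 0.689
grip_force: 15.0
tray 0.78 [183.8, 158.0] (array([538.2, 200.9]), array([301.7, 160.8]), 81.4, 5699)
red_center 0.72 [142.4, 155.4] (array([548.2, 284.3]), array([103.7,  63.1]), 81.8, 881)
tool y at 16.7 trans [ 1.109  0.662 -0.233] |mm| 262 yaw 0.1375 alt -0.8625
```

View pics/s1.png

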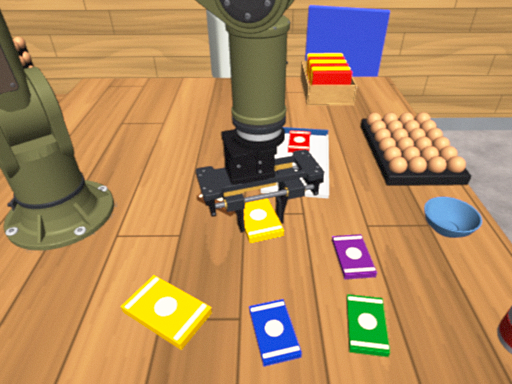

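Yellow is held level, at (258,218). Next is the tray.

```bash
python3 -m jog '{"translation":[[0.1,0.06,-0.05],[0.3,0.18,-0.12],[0.5,0.3,-0.2],[0.7,0.42,-0.233],[0.9,0.54,-0.233],[1,0.662,-0.233],[1,0.662,-0.233]],"yaw":[0.02,0.05,0.08,0.11,0.1375,0.1375,0.1375],"jaw":[0.6,0.6,0.6,0.6,0.6,0.6,0.6]}'
python3 -c "
from h import *
go(.532,.167,.33,-8.3)"
```

```text
time: 5.15
position: [0.5069, 0.0814, 0.33]
tool_rot: [-2.364, -2.064, 0.0]
ft_force: [-1.0, 0.1, -0.7]
grip_width: 0.684
grip_force: 15.0
tool y at -7.7 trans [0.441 0.067 0.001] |mm| 89 yaw 0.0032 alt -0.9968
```

```bash
python3 -m jog '{"translation":[[0.1,0.02,0],[0.25,0.05,0],[0.38,0.067,0],[0.44,0.067,0],[0.44,0.067,0]],"yaw":[0.003,0.003,0.003,0.003,0.003],"jaw":[0.6,0.6,0.6,0.6,0.6]}'
python3 - <<'E'
from h import *
s=ctrl.get_state();p=ctrl.get_image('wrist');cv2.imwrite('pics/w2.png',p['pixels'])
for l in('red_center','tray','yellow_center'):
  for d in ctrl.silhouettes(l,p):print(l,round(d['p'],2),d['at'],rect(d['region'],p,{'red_center':.018,'tray':.01,'yellow_center':.162}[l],s))
E
```

```text
time: 5.78
position: [0.532, 0.1641, 0.3305]
tool_rot: [-2.379, -2.05, 0.003]
ft_force: [0.4, 0.2, -0.4]
grip_width: 0.686
grip_force: 15.0
red_center 0.65 [253.9, 57.3] (array([551.7, 284.3]), array([99.1, 59.9]), 82.3, 7317)
tray 0.69 [288.6, 85.3] (array([540.9, 197. ]), array([281.7, 158.8]), 82.2, 17309)
yellow_center 0.75 [254.1, 192.8] (array([534.6, 180. ]), array([92.3, 60.2]), 81.6, 15061)
```

View pics/w2.png

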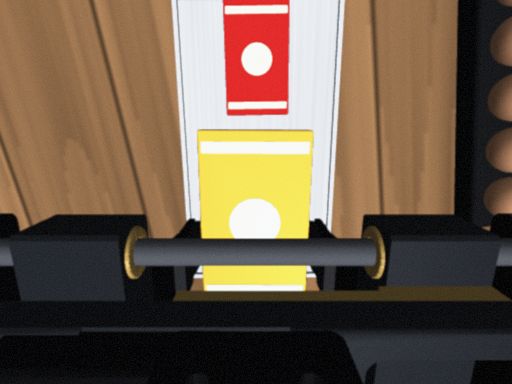

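The picture shows the held yellow carton (disc at (255,222)) in line with the red one (disc at (257,58)) between the tray lips. I'll compute the shift from the discs.

```bash
python3 - <<'E'
from h import *
s=ctrl.get_state();p=ctrl.get_image('wrist');im=p['pixels'].astype(int)
def disc(r0,r1,c0,c1,z):
    m=(im[r0:r1,c0:c1].min(2)>150).astype(np.uint8);n,_,st,c=cv2.connectedComponentsWithStats(m)
    for i in range(1,n):
        if st[i,4]>200: print(st[i],c[i]+[c0,r0],np.round(w(p,c[i]+[c0,r0],z,s)*1000,1))
disc(30,90,230,285,.018);disc(170,242,215,295,.1595)
print(np.round(w(p,[[228,113],[288,113]],.018,s)*1000,1))
# tray lips: dark/bright transitions along rows
for r in (20,60,100):
    g=im[r].mean(1);e=np.abs(np.diff(g));print(r,[(i,int(e[i])) for i in np.argsort(-e)[:12] if 160<i<360])
red=np.array([.5512,.2843]);u=-np.array([np.cos(np.radians(82.2)),np.sin(np.radians(82.2))])
g=red+78*u/1000
go(*g,.215,-7.9,s)
E
```

```text
[ 10  11  31  33 806] [254.83995037  56.99751861] [[551.7 285.4  18. ]]
[  14   28   52   41 1788] [254.41722595 219.77516779] [[534.7 175.4 159.5]]
[[518.3 239.5  18. ]
 [576.1 230.8  18. ]]
20 [(np.int64(221), 73), (np.int64(175), 65), (np.int64(341), 64), (np.int64(286), 59), (np.int64(170), 59), (np.int64(287), 58), (np.int64(336), 54), (np.int64(222), 46), (np.int64(335), 43), (np.int64(177), 39), (np.int64(176), 37)]
60 [(np.int64(239), 69), (np.int64(269), 67), (np.int64(334), 66), (np.int64(270), 65), (np.int64(222), 59), (np.int64(179), 59), (np.int64(286), 55), (np.int64(223), 52), (np.int64(339), 51), (np.int64(240), 47), (np.int64(173), 46)]
100 [(np.int64(224), 79), (np.int64(332), 69), (np.int64(284), 67), (np.int64(336), 66), (np.int64(176), 57), (np.int64(330), 54), (np.int64(286), 50), (np.int64(337), 46), (np.int64(182), 45), (np.int64(180), 44), (np.int64(226), 37)]
tool y at -8.6 trans [0.225 0.008 0.58 ] |mm| 124 yaw -0.0041 alt 0.9959
```

```bash
python3 -m jog '{"translation":[[0.05,0.002,0.1],[0.12,0.004,0.25],[0.2,0.007,0.4],[0.224,0.007,0.5],[0.224,0.007,0.56],[0.224,0.007,0.58],[0.224,0.007,0.58],[0.224,0.007,0.58]],"yaw":[-0.002,-0.002,-0.002,-0.002,-0.002,-0.002,-0.002,-0.002],"jaw":[0.6,0.6,0.6,0.6,0.6,0.6,0.6,0.6]}'
python3 -m jog '{"translation":[[0,0,0.01],[0,0,0.02],[0,0,0.03],[0,0,0.04],[0,0,0.05],[0,0,0.06],[0,0,0.065],[0,0,0.065]],"yaw":[0,0,0,0,0,0,0,0],"jaw":[0.6,0.6,0.6,0.6,0.6,0.6,0.6,0.6]}' 5
```

```text
time: 7.02
position: [0.5409, 0.2082, 0.2162]
tool_rot: [2.374, 2.056, 0.002]
ft_force: [-0.2, 0.3, -1.3]
grip_width: 0.692
grip_force: 15.0
time: 8.02
position: [0.5405, 0.2083, 0.2023]
tool_rot: [2.374, 2.057, -0.0]
ft_force: [0.2, -0.0, -0.5]
grip_width: 0.692
grip_force: 5.0
```

```bash
python3 -m jog '{"translation":[[0,0,0.005],[0,0,0.01],[0,0,0.015],[0,0,0.02],[0,0,0.022],[0,0,0.022]],"yaw":[0,0,0,0,0,0],"jaw":[0.6,0.6,0.6,0.6,0.6,0.6]}'
python3 - <<'E'
from h import *
s=ctrl.get_state();print(np.round(s['position'],4),np.round(s['ft_force'],1))
p=ctrl.get_image('wrist');q=ctrl.get_image('side')
c=q['pixels'][100:220,220:370];c=cv2.resize(c,(512,410),interpolation=cv2.INTER_CUBIC)
cv2.imwrite('pics/m1.png',cv2.resize(np.vstack([p['pixels'][:240],c]),None,fx=.9,fy=.9))
E
```

```text
time: 8.78
position: [0.5405, 0.2083, 0.1979]
tool_rot: [2.374, 2.057, 0.0]
ft_force: [0.3, -1.9, 0.9]
grip_width: 0.691
grip_force: 5.0
[0.5405 0.2083 0.1979] [ 0.3 -1.9  0.9]
```

View pics/m1.png

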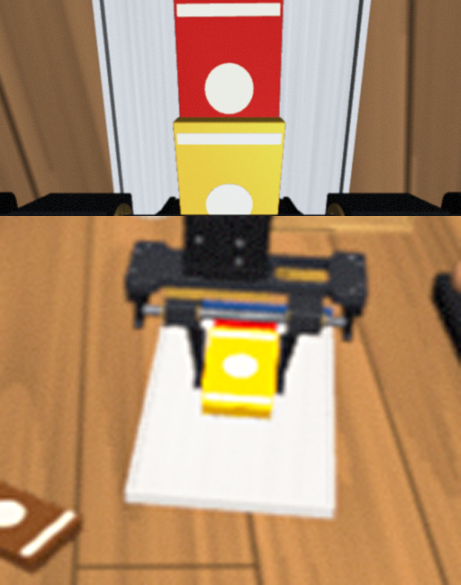

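```bash
python3 -m jog '{"translation":[[0,0,0.004],[0,0,0.008],[0,0,0.008]],"yaw":[0,0,0],"jaw":[0.6,0.6,0.6]}'
python3 -m jog '{"translation":[[0,0,0.004],[0,0,0.008],[0,0,0.008]],"yaw":[0,0,0],"jaw":[0.6,0.6,0.6]}'
```

```text
time: 9.25
position: [0.5404, 0.2085, 0.1966]
tool_rot: [2.374, 2.057, -0.0]
ft_force: [-0.6, -0.7, 4.6]
grip_width: 0.689
grip_force: 5.0
time: 9.62
position: [0.5404, 0.2088, 0.1953]
tool_rot: [2.374, 2.058, 0.001]
ft_force: [-2.1, -0.7, 5.6]
grip_width: 0.69
grip_force: 5.0
```

```bash
python3 -m jog '{"translation":[[0,0,-0.003],[0,0,-0.003],[0,0,-0.003],[0,0,-0.003],[0,0,-0.1],[0,0,-0.3],[0,0,-0.5],[-0.1,0,-0.68]],"yaw":[0,0,0,0,0,0,0,0],"jaw":[0.27,0.1,0,0,0,0,0,0]}'
python3 -m jog '{"translation":[[-0.2,0,-0.05],[-0.45,0,-0.05],[-0.45,0,-0.05]],"yaw":[0,0,0],"jaw":[0,0,0]}'
python3 - <<'E'
from h import *
s=ctrl.get_state();p=ctrl.get_image('wrist');q=ctrl.get_image('side')
for d in ctrl.silhouettes('red_center',p):print(round(d['p'],2),rect(d['region'],p,.018,s))
for d in ctrl.silhouettes('yellow_center',p):print(round(d['p'],2),rect(d['region'],p,.028,s))
c=q['pixels'][100:220,220:370];c=cv2.resize(c,(512,410),interpolation=cv2.INTER_CUBIC)
cv2.imwrite('pics/m2.png',cv2.resize(np.vstack([p['pixels'][:280],c]),None,fx=.85,fy=.85))
go(.607,-.284,.38,-8)
E
```

```text
time: 10.62
position: [0.5372, 0.1904, 0.3339]
tool_rot: [2.371, 2.061, 0.005]
ft_force: [1.1, -0.8, -0.7]
grip_width: 1.0
grip_force: 0.0
time: 11.0
position: [0.525, 0.0951, 0.3419]
tool_rot: [2.379, 2.046, -0.002]
ft_force: [-0.2, 1.2, -0.4]
grip_width: 0.997
grip_force: 0.0
0.73 (array([366.2,  70.7]), array([66.8, 18.5]), -35.5, 380)
0.58 (array([541.7, 217.2]), array([94.6, 61.9]), 81.5, 7088)
tool y at -8.1 trans [-1.848  0.678 -0.194] |mm| 396 yaw -0.0004 alt 0.9996
```

View pics/m2.png

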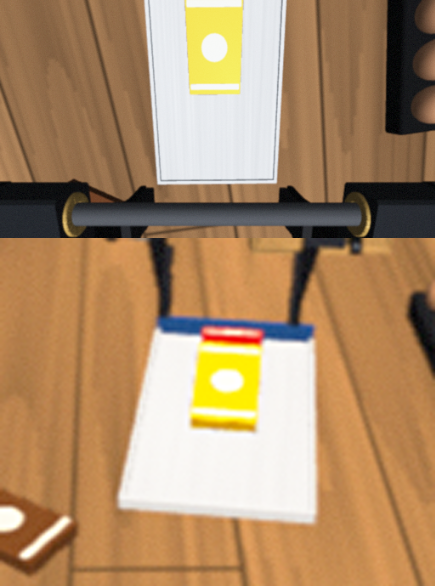

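Yellow rests lapped on red, with its lower end on the floor and in line. Now for green.

```bash
python3 -m jog '{"translation":[[-0.15,0.05,-0.05],[-0.4,0.15,-0.1],[-0.65,0.24,-0.1],[-0.9,0.33,-0.1],[-1,0.45,-0.1],[-1,0.6,-0.1],[-1,0.678,-0.1]],"yaw":[0,0,0,0,0,0,0],"jaw":[0,0,0,0,0,0,0]}'
python3 -m jog '{"translation":[[-0.15,0,0],[-0.4,0,0],[-0.6,0,0],[-0.7,0,0],[-0.7,0,0]],"yaw":[0,0,0,0,0],"jaw":[0,0,0,0,0]}'
python3 - <<'E'
from h import *
s=ctrl.get_state();p=ctrl.get_image('wrist');print(s['position'])
for d in ctrl.silhouettes('green_center',p):
  r=rect(d['region'],p,.014,s);print(round(d['p'],2),d['at'],r)
  a=np.radians(r[2]);c=np.array(r[0])-12*np.array([np.cos(a),np.sin(a)])*np.sign(np.sin(a))
  go(c[0]/1000,c[1]/1000,.1845,r[2]+90,s)
E
```

```text
time: 12.08
position: [0.6322, -0.1166, 0.3604]
tool_rot: [-2.372, -2.059, -0.002]
ft_force: [0.9, 0.3, 0.4]
grip_width: 1.003
grip_force: 0.0
time: 12.7
position: [0.6108, -0.2566, 0.3604]
tool_rot: [-2.375, -2.055, -0.001]
ft_force: [0.2, 0.6, 0.4]
grip_width: 1.0
grip_force: 0.0
[ 0.6107845  -0.25660505  0.36039342]
0.58 [255.6, 202.0] (array([ 611.7, -279.5]), array([91.7, 62.8]), 81.8, 3987)
tool y at -8.2 trans [-0.173  0.021  0.879] |mm| 179 yaw -0.0002 alt 0.9998
```

```bash
python3 -m jog '{"translation":[[-0.1,0.02,0.15],[-0.193,0.02,0.4],[-0.193,0.02,0.6],[-0.193,0.02,0.77],[-0.193,0.02,0.85],[-0.193,0.02,0.879],[-0.193,0.02,0.879],[-0.193,0.02,0.879]],"yaw":[0,0,0,0,0,0,0,0],"jaw":[0,0,0,0,0,0,0,0.5]}' 15
python3 -m jog '{"translation":[[0,0,0],[0,0,0],[0,0,0],[0,0,0],[0,0,-0.1],[0,0,-0.3],[0,0,-0.6],[0,0,-0.7]],"yaw":[0,0,0,0,0,0,0,0],"jaw":[0.6,0.6,0.6,0.6,0.6,0.6,0.6,0.6]}' 15
python3 -c "
from h import *
go(.522,.070,.33,-8.1)"
```

```text
time: 13.8
position: [0.6097, -0.2952, 0.1866]
tool_rot: [2.372, 2.056, 0.001]
ft_force: [0.3, -0.9, -0.1]
grip_width: 0.95
grip_force: 0.0
time: 14.8
position: [0.6102, -0.2949, 0.331]
tool_rot: [2.369, 2.053, 0.005]
ft_force: [0.8, 0.2, -0.1]
grip_width: 0.681
grip_force: 15.0
tool y at -8.2 trans [ 1.743 -0.696 -0.004] |mm| 375 yaw -0.0004 alt 0.9996
```

```bash
python3 -m jog '{"translation":[[0.12,-0.07,0],[0.35,-0.2,0],[0.6,-0.35,0],[0.85,-0.5,0],[1,-0.65,0],[1,-0.696,0],[1,-0.696,0]],"yaw":[0,0,0,0,0,0,0],"jaw":[0.6,0.6,0.6,0.6,0.6,0.6,0.6]}'
python3 -m jog '{"translation":[[0.12,0,0],[0.35,0,0],[0.6,0,0],[0.75,0,0],[0.81,0,0],[0.81,0,0],[0.81,0,0]],"yaw":[0,0,0,0,0,0,0],"jaw":[0.6,0.6,0.6,0.6,0.6,0.6,0.6]}'
python3 - <<'E'
from h import *
s=ctrl.get_state();p=ctrl.get_image('wrist');cv2.imwrite('pics/w4.png',p['pixels']);im=p['pixels'].astype(int)
print(s['position'])
n,_,st,c=cv2.connectedComponentsWithStats((im.min(2)>150).astype(np.uint8))
for i in range(1,n):
    if 300<st[i,4]<8000: print(st[i],c[i],*[np.round(w(p,c[i],z,s)[0,:2]*1000,1) for z in (.018,.028,.1595)])
for d in ctrl.silhouettes('yellow_center',p):
    ys,xs=np.nonzero(d['region']);P=w(p,np.c_[xs,ys],.0165,s)*1000
    print(round(d['p'],2),rect(d['region'],p,.028,s),'low edge',np.round(P[ys>=ys.max()-1].mean(0),1))
go(.5316,.1421,.214,-8.1,s)
E
```

```text
time: 15.68
position: [0.4994, -0.0779, 0.3253]
tool_rot: [2.374, 2.056, -0.002]
ft_force: [-1.0, -0.8, -1.5]
grip_width: 0.691
grip_force: 15.0
time: 16.55
position: [0.5231, 0.0809, 0.3246]
tool_rot: [2.377, 2.054, -0.002]
ft_force: [0.1, -0.4, -0.3]
grip_width: 0.688
grip_force: 15.0
[0.523137   0.08092531 0.32464037]
[ 236   15   34   39 1027] [252.73807205  34.0593963 ] [542.4 221.4] [542.  218.8] [537.7 183.9]
[ 200  144  110   13 1418] [254.1932299 149.9887165] [528.8 119.2] [528.9 120.1] [530.8 132. ]
[ 229  200   52   39 1675] [254.28776119 221.14507463] [518.2  46.2] [518.8  49.7] [525.4  95. ]
[206 286  97   5 432] [255.78935185 288.23611111] [508.6 -31.7] [509.4 -25.5] [520.5  55.5]
0.55 (array([540.2, 206.5]), array([76.9, 60.8]), 81.7, 6535) low edge [522.4 171.9  16.5]
0.54 (array([375.7,  73.3]), array([87.1, 15. ]), -25.7, 280) low edge [406.4  44.5  16.5]
tool y at -8.4 trans [ 0.309 -0.002  0.553] |mm| 127 yaw -0.0014 alt 0.9986
```

View pics/w4.png

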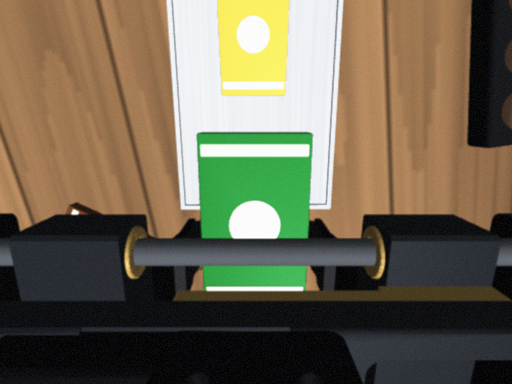

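The view shows yellow's disc at (253,34), held green's disc at (254,221), all in line with the tray. Lowering green now.

```bash
python3 -m jog '{"translation":[[0.06,0,0.1],[0.15,0,0.22],[0.25,0,0.36],[0.297,-0.002,0.48],[0.297,-0.002,0.53],[0.297,-0.002,0.545],[0.297,-0.002,0.545],[0.297,-0.002,0.545]],"yaw":[-0.001,-0.001,-0.001,-0.001,-0.001,-0.001,-0.001,-0.001],"jaw":[0.6,0.6,0.6,0.6,0.6,0.6,0.6,0.6]}'
python3 -m jog '{"translation":[[0,0,0.008],[0,0,0.016],[0,0,0.024],[0,0,0.032],[0,0,0.04],[0,0,0.048],[0,0,0.056],[0,0,0.056]],"yaw":[0,0,0,0,0,0,0,0],"jaw":[0.6,0.6,0.6,0.6,0.6,0.6,0.6,0.6]}' 5
python3 -m jog '{"translation":[[0,0,0.006],[0,0,0.012],[0,0,0.018],[0,0,0.018]],"yaw":[0,0,0,0],"jaw":[0.6,0.6,0.6,0.6]}'
```

```text
time: 17.65
position: [0.5314, 0.1414, 0.2168]
tool_rot: [2.371, 2.059, 0.002]
ft_force: [-0.4, -0.4, 0.1]
grip_width: 0.691
grip_force: 15.0
time: 18.65
position: [0.5308, 0.1419, 0.2046]
tool_rot: [-2.371, -2.061, 0.0]
ft_force: [-0.1, -0.8, 0.2]
grip_width: 0.692
grip_force: 5.0
time: 19.15
position: [0.5309, 0.1419, 0.2011]
tool_rot: [-2.371, -2.061, -0.0]
ft_force: [-0.2, -0.6, -0.3]
grip_width: 0.693
grip_force: 5.0
```

```bash
python3 -m jog '{"translation":[[0,0,0.005],[0,0,0.01],[0,0,0.015],[0,0,0.018],[0,0,0.018]],"yaw":[0,0,0,0,0],"jaw":[0.6,0.6,0.6,0.6,0.6]}'
python3 -m jog '{"translation":[[0,0,0.004],[0,0,0.007],[0,0,0.007]],"yaw":[0,0,0],"jaw":[0.6,0.6,0.6]}'
```

```text
time: 19.77
position: [0.5308, 0.1419, 0.1975]
tool_rot: [2.371, 2.061, -0.0]
ft_force: [0.7, 0.0, -0.5]
grip_width: 0.688
grip_force: 5.0
time: 20.15
position: [0.5309, 0.142, 0.1968]
tool_rot: [2.371, 2.061, -0.001]
ft_force: [-3.0, 0.9, 4.3]
grip_width: 0.689
grip_force: 5.0
```

```bash
python3 -m jog '{"translation":[[0,0,0.004],[0,0,0.006],[0,0,0.006]],"yaw":[0,0,0],"jaw":[0.6,0.6,0.6]}'
python3 -m jog '{"translation":[[0,0,-0.003],[0,0,-0.003],[0,0,-0.003],[0,0,-0.003],[0,0,-0.1],[0,0,-0.3],[0,0,-0.5],[-0.1,0,-0.68]],"yaw":[0,0,0,0,0,0,0,0],"jaw":[0.27,0.1,0,0,0,0,0,0]}'
python3 -m jog '{"translation":[[-0.2,0,-0.1],[-0.45,0,-0.1],[-0.7,0,-0.1],[-0.95,0,-0.1],[-0.95,0,-0.1],[-0.95,0,-0.1]],"yaw":[0,0,0,0,0,0],"jaw":[0,0,0,0,0,0]}'
python3 - <<'E'
from h import *
t=ctrl.get_image('top');q=ctrl.get_image('side')
for l,z in(('red_center',.018),('yellow_center',.028),('green_center',.028),('tray',.012)):
  for d in ctrl.silhouettes(l,t):print(l,round(d['p'],2),d['at'],rect(d['region'],t,z))
c=cv2.resize(q['pixels'][110:210,230:360],(520,400),interpolation=cv2.INTER_CUBIC)
k=cv2.resize(t['pixels'][110:205,105:250],(520,341),interpolation=cv2.INTER_CUBIC)
cv2.imwrite('pics/f.png',cv2.resize(np.vstack([c,k]),None,fx=.8,fy=.8))
E
```

```text
time: 20.52
position: [0.5309, 0.1421, 0.1957]
tool_rot: [2.371, 2.061, -0.0]
ft_force: [-2.1, 0.2, 5.9]
grip_width: 0.689
grip_force: 5.0
time: 21.52
position: [0.5278, 0.1239, 0.3339]
tool_rot: [2.367, 2.065, 0.004]
ft_force: [0.6, -0.4, -0.0]
grip_width: 1.001
grip_force: 0.0
time: 22.28
position: [0.5017, -0.0652, 0.3519]
tool_rot: [2.37, 2.061, 0.002]
ft_force: [0.0, 1.2, 0.4]
grip_width: 1.001
grip_force: 0.0
red_center 0.87 [136.8, 152.6] (array([551.5, 303. ]), array([62.6, 60. ]), -5.5, 508)
yellow_center 0.86 [160.3, 155.5] (array([542.6, 234.9]), array([69.9, 62.1]), 79.3, 609)
yellow_center 0.71 [360.6, 247.3] (array([ 294.2, -290.2]), array([110.7,  56.3]), 4.0, 585)
yellow_center 0.56 [235.7, 227.1] (array([350.3,  37.1]), array([98.5, 58.9]), -34.8, 885)
green_center 0.59 [192.4, 159.4] (array([529.8, 150.9]), array([103.2,  62.7]), 79.9, 913)
tray 0.61 [178.9, 165.7] (array([539.8, 202.5]), array([299. , 161.8]), 81.9, 4586)
```

View pics/f.png

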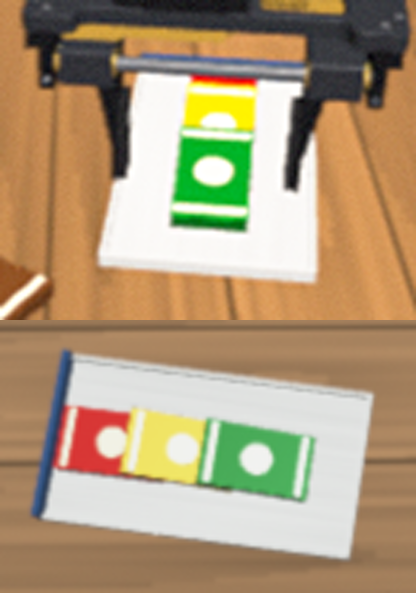

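The row is straight, with red still at the stop, yellow lapped over it and green lapped over yellow. The gripper is clear, so I'm handing in.

```bash
python3 -c "
from bench import ctrl
print(ctrl.close_job())"
```

```text
the job is handed in; nothing more can be done
None
```

The job is handed in at about 22 s: in the last pictures yellow is lapped a third over red, green is lapped the same way over yellow in one straight row down the tray, and red is still at its stop; no verdict came back.

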